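Open the safety-capped cleaner bottle and hold the cap over it

ROBOT

A 6-joint arm with a two-finger parallel gripper is mounted at the origin on a cart in front of the work surface, level with it; the furniture and walls round the work are solid. World frame = base frame: x ahead of the robot, y to its left, z up, the work surface at z = 0. Lengths are in m, angles in degrees, forces in N, time in s.
With the tool pointing down it reaches from about 0.4 to 0.825 m from the base axis. Payload 7 kg.
Tool frame: the origin (TCP) lies midway between the tips of the shut fingers; the grasp point (between the pads) lies 19 mm behind it; z points along the fingers, y is the line along which they close (so a half turn about z gives the same grasp; the last joint's range is limited). The gripper opens to 88 mm and grips with 3 to 60 N. Pads are 19 mm wide; open, the fingers measure 130 mm over their backs; the gripper's body (78 mm by 193 mm) begins 47 mm behind the grasp point.
Start: joints at [-52.592, 20.546, 0.682, 0, -70.136, -16.507], TCP at [0.241, -0.631, 0.227] pointing down, gripper open.
Joint ranges: [-176.03, 176.03], [-82.01, 121.73], [-58.28, 71.71], [-173.87, 95.51], [-174.79, -0.11], [-173.66, 173.66]. Speed limits (degrees/s): [136.94, 136.94, 172.46, 180, 180, 180].

INTERFACE

Orientations are given as [roll, pitch, yaw] about the fixed x, y, z axes, in that order (R = Rz(yaw) Ry(pitch) Rx(roll)).
In Python, from plant import ctrl gives the robot as it stands.
- The arm moves only by the tool step_arm, never from a script. Its argument "rows" is a list of rows, each a list of 3 entries, a list of its own where there are three numbers: the closure, from 0 (fully open) to 1 (shut), then the shift along the world's x, y, z in mm, then the turn, a rotation vector about the world's x, y, z in rad. A call has exactly 5 rows; each row is the pose to reach, as a shift and turn from the pose commanded when the call began; what a row does not reach only later rows make up. A row lasts 1/12 s, in which the tool goes at most 41.7 mm and 7.16 degrees, less where a joint would pass 70% of its speed; a pose out of reach is approached as far as the arm can. A call with a gripper value outside its range is refused whole. The fingers move at their own pace and stop on an object; the grip force is fixed at half the most. Time passes only in rows, so rows that repeat a pose let the fingers close, or fill a call up. It gives the time, the measured TCP pose, the force, the opening and the grip force at its end, in the units of the state.
- ctrl.get_obs(): the state, without advancing time (a new reading comes with each control period).
- ctrl.snapshot(name): name is "scene" or "top"; returns the picture (384x512x3 uint8, red, green, blue); there is no depth.
- ctrl.camera_model(name): a dict with "intrinsics" (3x3 intrinsics, pixels), "R" (3x3) and "t" (3): a world point X has camera coordinates R X + t. Camera axes: x right, y down, z forward; pixel columns grow to the right and rows downward; lengths in m; the calibration is good to about 2 mm. A picture is of the moment at which its call begins. camera_model takes no time and is no camera call.
- ctrl.close_job(): hands the job in; it is judged then, once.
The state is a dict: "clock": time; "joint_pos": joint angles; "qvel": joint speeds; "tau": joint torques, N m; "tool_pos": TCP position; "orientation": TCP orientation; "force": force on the tool from outside, world axes, zero at the start; "moment": the same for the moment, N m; "opening": finger opening in m; "gripper_force": force on a finger pad.
Only numpy, scipy, OpenCV 4.12 (cv2) and the standard library are available. Lean on these libraries where they do the work, as an engineer would, in place of code of your own. Each camera call takes 0.05 s, during which the arm holds its last target. There are 200 camera calls.

TASK

Open the stout cleaner bottle that has the wide ribbed safety cap: press the cap down against its spring, keep it down while twisting it counter-clockwise (seen from above) until it comes free, about a fifth of a turn, then lift it straight off. Finish while still holding the cap in the gripper, level and still, straight above the open bottle with about 5 cm of air between the cap and the mouth. Do not disturb the other things on the bench.

Things in the scene. Friction and masses are not known exactly. Their poses are not given: they have to be found in the camera images.
- cap_center (a point): Centre (half-way up, on the axis) of the round ribbed grey safety cap, 48 mm across, 34 mm high, 35 g, loose but locked on the bottle's neck with 1.5 mm sideways play. z: up, out of its flat top (17 mm above this point). x: along the raised bar on its top, from centre to rim. Grip it across any diameter. Closed, this point is 125 mm above the bench.
- cap: The same cap; origin at the centre of its lower edge, axes as above. Teeth let it turn only about 0.1 rad until it is pressed down 3.5 mm or more (5 to 6 mm is good, 7 mm is the end). Held down, it turns counter-clockwise from above (positive about z): teeth passed at 0.65 rad, free to lift straight off from 1.0 rad, firm stop at about 1.3 rad; 1.15 to 1.2 is best. It does not turn clockwise.
- bottle: The stout white bottle, 68 mm across, clamped in a holder (base 84x84x8 mm) screwed to the bench: it cannot move. Origin: on its axis, at bench height; z up; x: where the cap's bar points when closed (within 0.05 rad). The sloping shoulder rises from 78 to 97 mm; the cap's lower edge is at 108 mm when closed. A small raised mark on the shoulder shows where the bar points when the cap is free.
- bottle_mouth (a point): Centre of the bottle's mouth (rim of the neck, 26 mm across), 130 mm above the bench; hidden under the closed cap. Axes as bottle.
- seal (a joint): Spring-loaded sealing disc in the mouth that pushes the cap up: 0 m closed, negative when pressed down (-0.007 at most), +0.004 when the cap is off. It pushes with about 4 N closed and 1 N more per mm of pressing (9 to 10 N at 5.5 mm).
- dispenser: A slim white bottle, 48 mm across, 158 mm high with its narrow pointed nozzle, in the same kind of holder fixed to the bench; not part of the job. Origin: centre of its holder's underside. It and the stout bottle change places from start to start.
- flux_tin: small round tin, 51 mm across, 21 mm high, loose, a bystander on the bench; origin at the centre of its underside
- parts_cup: open cup 68 mm across, 42 mm high, loose, a bystander; origin at the centre of its underside
- tape_kapton: flat tape ring 86 mm across, 12 mm high, loose, a bystander; origin at the centre of its underside
- board: flat circuit board 97x64x9 mm, loose, a bystander; origin at the centre of its underside
Not all that is in view belongs to the job. What is shaped like the bottle but green or yellow is not meant.

How it is judged (in metres and radians):
On the way, in this order (a step that is already met when the one before it is completed fails the run):
1. the gripped cap is pressed down at least 3.2 mm against its spring, still untwisted (contact force between the fingers and cap above 1 N and z of cap_center in the frame of bottle below 0.1218 m and angle between the x axis of cap and the x axis of bottle, either way round below 0.35 rad), for 0.05 s.
2. the cap is twisted free (at least 0.9 rad) while still on the neck (contact force between the fingers and cap above 1 N and z of cap_center in the frame of bottle below 0.131 m and angle between the x axis of cap and the x axis of bottle, either way round above 0.9 rad), for 0.05 s.
At the end, for the whole second after the job is handed in: The cap is held in the fingers (more than 1 N), its lower edge 25 to 100 mm above the bottle's mouth, within 25 mm of the bottle's axis in each direction, tilted less than 0.2 rad, moving slower than 0.02 m/s, and not touching the bottle (contact force between the fingers and cap above 1 N and z of cap_center in the frame of bottle between 0.172 and 0.247 m and x of cap_center in the frame of bottle between -0.025 and 0.025 m and y of cap_center in the frame of bottle between -0.025 and 0.025 m and angle between cap's own z axis and vertical below 0.2 rad and linear speed of cap below 0.02 m/s and contact force between cap and bottle below 0.05 N); the arm keeps its last pose, push and grip.
It fails at once if a loose bystander (tin, cup, tape ring, board) is moved by more than 20 mm (distance of any of flux_tin, parts_cup, tape_kapton, board from where it was at the start of the episode above 0.02 m).
It fails at once if the slim dispenser bottle is knocked (more than 5 N) (contact force between any of the arm, the fingers and dispenser above 5 N).
It also fails if it takes over 37 s, if anything falls off the work surface, if the arm or the gripper's body presses on something with over 40 N, if the wrist force passes 120 N, or if a joint passes its speed limit or range.

## Working session

There is one attempt and no reset: what is moved stays moved. The work goes in short steps, Python scripts to look and compute and a tool call to move; the robot and the scene stay as the last step left them, time stands still between calls to the robot, and variables do not carry over. Pictures are saved under pics/ and viewed, at most 10 in all, crops included, and the job is handed in when it is done.

Besides the shell and the picture viewer there is one more tool, called after "Request:" as name(argument=value, ...), one argument or row to a line, values as JSON. step_arm: Moves the arm, as the interface text tells. Its arguments: {"type":"object","properties":{"rows":{"type":"array"}},"required":["rows"]}

```bash
mkdir -p pics; python3 - <<'E'
from plant import ctrl
import cv2,numpy as np
for n in("scene","top"):
    im=ctrl.snapshot(n); cv2.imwrite(f"pics/{n}0.png",im[:,:,::-1])
    c=ctrl.camera_model(n); R=np.array(c["R"]);t=np.array(c["t"]);print(n,np.round(c["intrinsics"],1).tolist(),np.round(-R.T@t,3),np.round(R,2).tolist())
print(ctrl.get_obs())
E
```

```text
scene [[401.5, 0.0, 255.6], [0.0, 401.5, 192.9], [0.0, 0.0, 1.0]] [-0.144 -0.528  0.561] [[0.64, -0.77, 0.02], [-0.36, -0.31, -0.88], [0.68, 0.56, -0.48]]
top [[360.5, 0.0, 260.9], [0.0, 360.5, 196.4], [0.0, 0.0, 1.0]] [0.44  0.007 1.069] [[-0.01, -1.0, -0.01], [-1.0, 0.01, -0.07], [0.07, 0.01, -1.0]]
{'clock': 0.1, 'joint_pos': array([-5.25913339e+01,  2.05865249e+01,  6.39649551e-01, -1.59021028e-02,
       -7.01350251e+01, -1.65071099e+01]), 'qvel': array([ 0.01186097, -0.03654624,  0.03817689,  0.04096187, -0.00178788,
        0.01006878]), 'tau': array([-4.57777533e-04, -5.84163988e+01,  2.93755835e+01,  7.01553404e+00,
        1.02337101e-02, -6.09327731e-05]), 'tool_pos': array([ 0.2406346 , -0.63019815,  0.225736  ]), 'orientation': array([ 1.79917227e+02, -8.93887284e-03, -1.59103852e+02]), 'force': array([-1.083182  , -0.28881507,  0.03625683]), 'moment': array([0.06912685, 0.0185012 , 0.06246863]), 'gripper_force': 0.0, 'opening': 0.08774969820162222}
```

View pics/scene0.png

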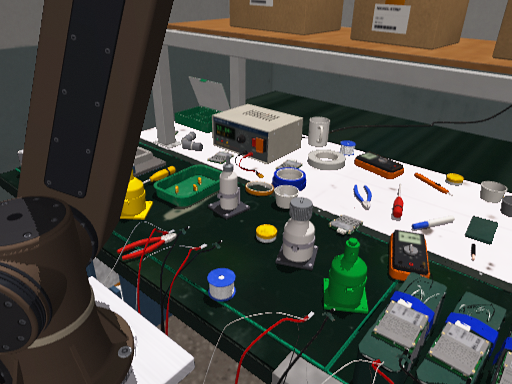

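View pics/top0.png

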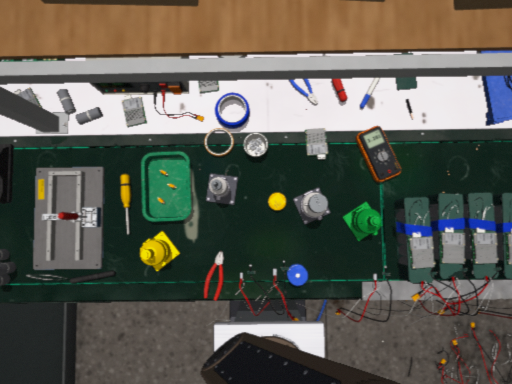

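Candidates in the top view:
- (221,188): slim with a thin nozzle, so the dispenser.
- (312,205): white and stout with a wide grey ribbed cap, also at (299,230) in the scene view. This one fits.
- (364,221) green and (157,250) yellow: excluded by colour.

Next I'll confirm with an enlarged crop and measure.

```bash
cat > h.py <<'E'
import cv2,numpy as np
from plant import ctrl
def ray(n,u,v,z):
    c=ctrl.camera_model(n);R=np.array(c["R"]);t=np.array(c["t"]);o=-R.T@t
    d=R.T@np.linalg.inv(c["intrinsics"])@[u,v,1]
    return o+d*(z-o[2])/d[2]
def proj(n,X):
    c=ctrl.camera_model(n);p=np.array(c["intrinsics"])@(np.array(c["R"])@X+np.array(c["t"]));return p[:2]/p[2]
E
python3 - <<'E'
from h import *
t=cv2.imread("pics/top0.png");s=cv2.imread("pics/scene0.png")
a=cv2.resize(t[180:230,285:340],(440,400),interpolation=cv2.INTER_CUBIC)
b=cv2.resize(s[190:270,270:330],(300,400),interpolation=cv2.INTER_CUBIC)
cv2.imwrite("pics/crop.png",np.hstack([a,b]))
g=cv2.cvtColor(t,cv2.COLOR_BGR2GRAY)
print(ray("top",315,203,.142),ray("top",312,205,.142),ray("scene",301,204,.142),ray("scene",299,264,0.0),ray("top",221,186,.1))
E
```

```text
[ 0.48956714 -0.12402759  0.142     ] [ 0.48453354 -0.11620516  0.142     ] [ 0.4812136  -0.13775763  0.142     ] [ 0.46764013 -0.15339967  0.        ] [0.54143432 0.12255569 0.1       ]
```

View pics/crop.png

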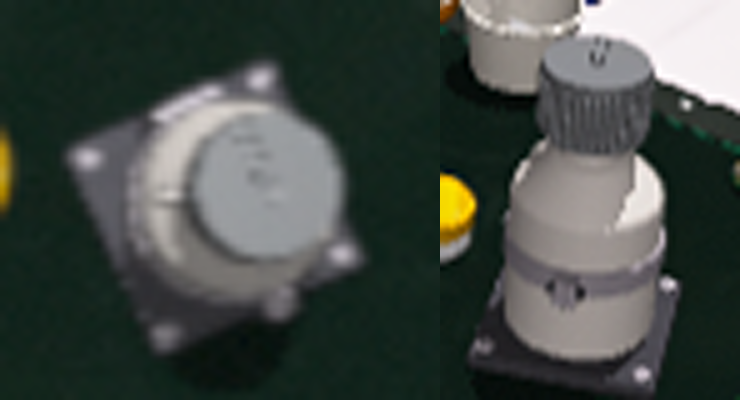

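The crop confirms it: stout white bottle, grey ribbed cap centred at about top (318.5,203) and scene (301.5,203), and the free mark on the shoulder pointing image-left (+y).

```bash
python3 - <<'E'
from h import *
from scipy.optimize import least_squares
m={"top":(318,202.6),"scene":(301.2,202.6)}
for n in m: print(n,ray(n,*m[n],.142))
for k in (np.array([.49,-.13,.142]),): print(least_squares(lambda X:np.r_[[proj(n,X)-m[n] for n in m]].ravel(),k).x)
# mask fits: grey cap top ellipse, in top view
t=cv2.imread("pics/top0.png");roi=t[185:222,295:335].astype(int)
print(t[200,314:322].tolist(),t[200,302:308].tolist())
E
```

```text
top [ 0.49048624 -0.13175053  0.142     ]
scene [ 0.48642639 -0.13472338  0.142     ]
[ 0.49061661 -0.13213693  0.13922683]
[[160, 157, 154], [158, 156, 153], [162, 159, 157], [160, 157, 154], [157, 154, 152], [159, 156, 154], [160, 156, 154], [160, 156, 154]] [[132, 127, 132], [153, 154, 159], [175, 180, 185], [189, 194, 201], [192, 197, 203], [185, 190, 196]]
```

Request:
step_arm(
  rows=[
    [0,[18,36,8],[0,0,0]],
    [0,[36,72,13],[0,0,0]],
    [0,[54,108,13],[0,0,0]],
    [0,[72,144,13],[0,0,0]],
    [0,[90,180,13],[0,0,0]],
  ],
)

```text
clock: 0.52
tool_pos: [0.331, -0.4488, 0.2392]
orientation: [180.0, -0.0, -159.1]
force: [0.8, 0.1, 0.5]
opening: 0.0876
gripper_force: 0.0
```

Request:
step_arm(
  rows=[
    [0,[18,36,0],[0,0,0]],
    [0,[36,72,0],[0,0,0]],
    [0,[54,108,0],[0,0,0]],
    [0,[72,144,0],[0,0,0]],
    [0,[90,180,0],[0,0,0]],
  ],
)

```text
clock: 0.93
tool_pos: [0.421, -0.2686, 0.2395]
orientation: [180.0, 0.0, -159.1]
force: [1.5, -0.2, 0.5]
opening: 0.0875
gripper_force: 0.0
```

Request:
step_arm(
  rows=[
    [0,[18,36,0],[0,0,0]],
    [0,[36,72,0],[0,0,0]],
    [0,[54,108,0],[0,0,0]],
    [0,[69,137,0],[0,0,0]],
    [0,[69,137,0],[0,0,0]],
  ],
)

```text
clock: 1.35
tool_pos: [0.4919, -0.1295, 0.2393]
orientation: [180.0, 0.0, -158.9]
force: [0.2, -0.5, 0.9]
opening: 0.0871
gripper_force: 0.0
```

```bash
python3 - <<'E'
from h import *
o=ctrl.get_obs();print(o["tool_pos"],o["joint_pos"].round(1),o["force"])
a=ctrl.snapshot("top")[150:260,250:380,::-1];b=ctrl.snapshot("scene")[120:280,200:400,::-1]
cv2.imwrite("pics/above.png",np.hstack([cv2.resize(a,(390,330)),cv2.resize(b,(410,330))]))
E
```

```text
[ 0.491881   -0.12949467  0.2393137 ] [  7.4   4.2 -18.8  -0.  -66.9 -76.3] [ 0.23854108 -0.49421817  0.91931003]
```

View pics/above.png

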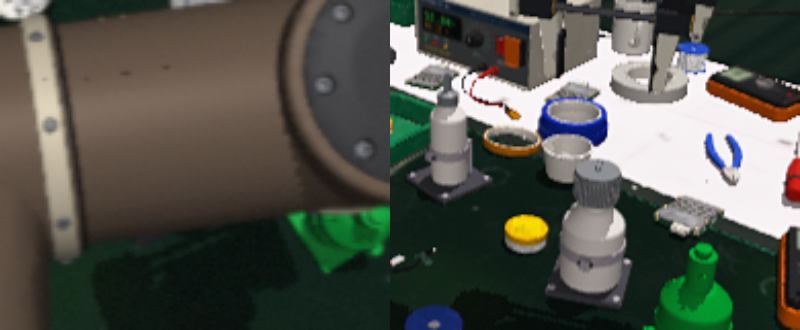

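The scene view shows the cap's top at about (301,201) with the open fingers behind and above it, and nothing disturbed. Descending.

Request:
step_arm(
  rows=[
    [0,[0,0,-25],[0,0,0]],
    [0,[0,0,-50],[0,0,0]],
    [0,[0,0,-70],[0,0,0]],
    [0,[0,0,-80],[0,0,0]],
    [0,[0,0,-80],[0,0,0]],
  ],
)

```text
clock: 1.87
tool_pos: [0.4878, -0.1345, 0.1574]
orientation: [179.9, -0.2, -159.2]
force: [-0.4, 0.4, 0.2]
opening: 0.0877
gripper_force: 0.0
```

```bash
python3 - <<'E'
from h import *
o=ctrl.get_obs();print(o["tool_pos"],o["force"])
b=ctrl.snapshot("scene")[140:280,230:380,::-1]
cv2.imwrite("pics/near.png",cv2.resize(b,(600,560),interpolation=cv2.INTER_CUBIC))
print(proj("scene",o["tool_pos"]))
E
```

```text
[ 0.48781519 -0.1344819   0.15738953] [-0.38617161  0.44450489  0.16466069]
[301.98498035 195.94060173]
```

View pics/near.png

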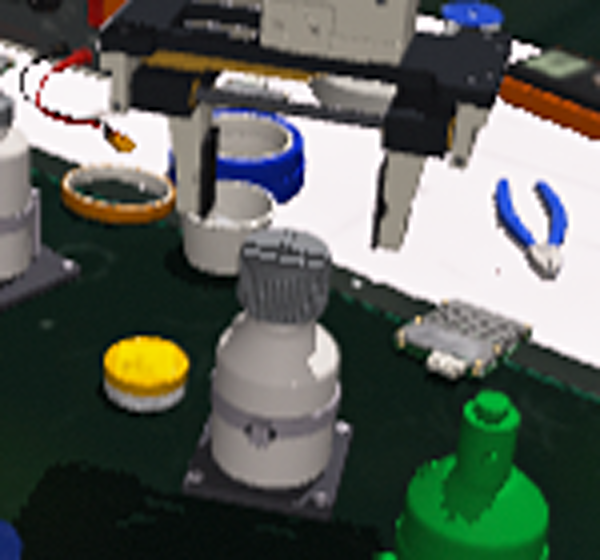

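The tips at crop (195,215) and (390,248) straddle the cap's top at (285,248), so the alignment is good. Now I'll descend and grip.

Request:
step_arm(
  rows=[
    [0,[0,0,-20],[0,0,0]],
    [0,[0,0,-38],[0,0,0]],
    [0,[0,0,-49],[0,0,0]],
    [0,[0,0,-49],[0,0,0]],
    [0,[0,0,-49],[0,0,0]],
  ],
)

```text
clock: 2.33
tool_pos: [0.4903, -0.134, 0.1116]
orientation: [-180.0, 0.0, -159.1]
force: [0.2, 0.0, 0.8]
opening: 0.0877
gripper_force: 0.0
```

Request:
step_arm(
  rows=[
    [0.3,[0,0,0],[0,0,0]],
    [0.4,[0,0,0],[0,0,0]],
    [0.5,[0,0,0],[0,0,0]],
    [1,[0,0,0],[0,0,0]],
    [1,[0,0,0],[0,0,0]],
  ],
)

```text
clock: 2.75
tool_pos: [0.49, -0.1336, 0.111]
orientation: [-180.0, 0.0, -159.1]
force: [-0.4, 0.3, -0.7]
opening: 0.06
gripper_force: 0.0
```

Request:
step_arm(
  rows=[
    [1,[0,0,0],[0,0,0]],
    [1,[0,0,0],[0,0,0]],
    [1,[0,0,0],[0,0,0]],
    [1,[0,0,0],[0,0,0]],
    [1,[0,0,0],[0,0,0]],
  ],
)

```text
clock: 3.17
tool_pos: [0.4898, -0.1333, 0.1106]
orientation: [180.0, 0.0, -159.1]
force: [-1.4, 3.1, 2.6]
opening: 0.0481
gripper_force: 30.0
```

Gripped, with about 3 N of side load along the finger line. I'll ease over about 1 mm and press.

Request:
step_arm(
  rows=[
    [1,[-0.3,0.8,0],[0,0,0]],
    [1,[-0.3,0.8,-2],[0,0,0]],
    [1,[-0.3,0.8,-4],[0,0,0]],
    [1,[-0.3,0.8,-5.5],[0,0,0]],
    [1,[-0.3,0.8,-5.5],[0,0,0]],
  ],
)

```text
clock: 3.58
tool_pos: [0.4899, -0.1331, 0.1054]
orientation: [-180.0, 0.0, -159.1]
force: [-1.7, 0.0, 9.1]
opening: 0.0475
gripper_force: 30.0
```

Request:
step_arm(
  rows=[
    [1,[0,0,0],[0,0,0]],
    [1,[0,0,0],[0,0,0]],
    [1,[0,0,0],[0,0,0]],
    [1,[0,0,0],[0,0,0]],
    [1,[0,0,0],[0,0,0]],
  ],
)

```text
clock: 4.0
tool_pos: [0.4898, -0.1331, 0.1056]
orientation: [-180.0, 0.0, -159.1]
force: [-1.2, -1.2, 7.8]
opening: 0.0479
gripper_force: 30.0
```

About 5 mm down at about 8.5 N. A touch more, then start twisting.

Request:
step_arm(
  rows=[
    [1,[0,0,-0.6],[0,0,0]],
    [1,[0,0,-0.6],[0,0,0.06]],
    [1,[0,0,-0.6],[0,0,0.12]],
    [1,[0,0,-0.6],[0,0,0.19]],
    [1,[0,0,-0.6],[0,0,0.26]],
  ],
)

```text
clock: 4.42
tool_pos: [0.4906, -0.1331, 0.1054]
orientation: [-179.9, 0.1, -144.0]
force: [-0.7, 0.6, 8.7]
opening: 0.0475
gripper_force: 30.0
```

```bash
python3 -c "
from h import *
o=ctrl.get_obs();print(o['tool_pos'],o['orientation'],o['force'].round(1),o['moment'].round(2),o['joint_pos'].round(1))"
```

```text
[ 0.49062061 -0.13307909  0.10535008] [-1.79896181e+02  8.42905519e-02 -1.43977030e+02] [-0.7  0.6  8.7] [ 0.03  0.13 -0.01] [  7.   11.6 -29.6   0.1 -48.7 -61.1]
```

The moment about z is near zero, so the cap is turning with the gripper. Continuing.

Request:
step_arm(
  rows=[
    [1,[0,0,0],[0,0,0.08]],
    [1,[0,0,0],[0,0,0.16]],
    [1,[0,0,0],[0,0,0.24]],
    [1,[0,0,0],[0,0,0.32]],
    [1,[0,0,0],[0,0,0.4]],
  ],
)

```text
clock: 4.83
tool_pos: [0.4911, -0.133, 0.1055]
orientation: [-179.8, 0.1, -121.0]
force: [0.2, 0.8, 8.0]
opening: 0.048
gripper_force: 30.0
```

Request:
step_arm(
  rows=[
    [1,[0,0,0],[0,0,0.08]],
    [1,[0,0,0],[0,0,0.16]],
    [1,[0,0,0],[0,0,0.24]],
    [1,[0,0,0],[0,0,0.32]],
    [1,[0,0,0],[0,0,0.4]],
  ],
)

```text
clock: 5.25
tool_pos: [0.4912, -0.1329, 0.1056]
orientation: [-179.8, -0.0, -98.1]
force: [1.2, 1.4, 8.2]
opening: 0.0477
gripper_force: 30.0
```

Request:
step_arm(
  rows=[
    [1,[0,0,0],[0,0,0.06]],
    [1,[0,0,0],[0,0,0.11]],
    [1,[0,0,0],[0,0,0.11]],
    [1,[0,0,0],[0,0,0.11]],
    [1,[0,0,0],[0,0,0.11]],
  ],
)

```text
clock: 5.67
tool_pos: [0.4912, -0.1329, 0.1056]
orientation: [-179.8, -0.0, -92.0]
force: [0.4, 0.1, 8.0]
opening: 0.0475
gripper_force: 30.0
```

```bash
python3 -c "
from h import *
o=ctrl.get_obs();print(o['tool_pos'],o['orientation'],o['force'].round(1),o['moment'].round(2),o['joint_pos'].round(1))
b=ctrl.snapshot('scene')[150:270,240:360,::-1]
cv2.imwrite('pics/tw.png',cv2.resize(b,(600,600),interpolation=cv2.INTER_CUBIC))"
```

```text
[ 0.4912452  -0.13292468  0.10556205] [-1.79805311e+02 -2.21001666e-02 -9.20180961e+01] [0.4 0.1 8. ] [ 0.22 -0.08 -0.02] [  7.   11.6 -29.5   0.1 -48.7  -9.1]
```

View pics/tw.png

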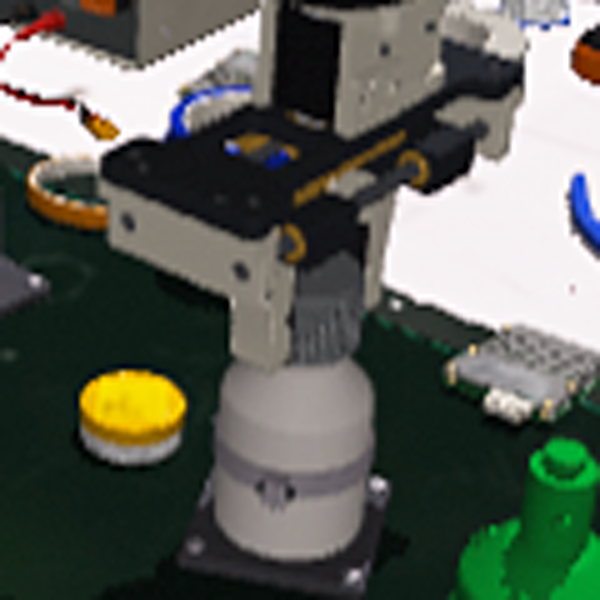

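The cap is still gripped between the fingers at crop (325,310), and the tool has turned 1.17 rad with no stall moment. Lifting carefully.

Request:
step_arm(
  rows=[
    [1,[0,0,2],[0,0,0]],
    [1,[0,0,4],[0,0,0]],
    [1,[0,0,7],[0,0,0]],
    [1,[0,0,10],[0,0,0]],
    [1,[0,0,13],[0,0,0]],
  ],
)

```text
clock: 6.13
tool_pos: [0.4888, -0.1328, 0.1172]
orientation: [179.9, 0.0, -92.1]
force: [0.2, 0.5, -0.4]
opening: 0.048
gripper_force: 30.0
```

No pull force, so the cap is free.

Request:
step_arm(
  rows=[
    [1,[0,0,8],[0,0,0]],
    [1,[0,0,17],[0,0,0]],
    [1,[0,0,27],[0,0,0]],
    [1,[0,0,37],[0,0,0]],
    [1,[0,0,47],[0,0,0]],
  ],
)

```text
clock: 6.55
tool_pos: [0.4895, -0.1328, 0.1658]
orientation: [-180.0, 0.0, -92.1]
force: [0.2, 0.5, -0.1]
opening: 0.0481
gripper_force: 30.0
```

Request:
step_arm(
  rows=[
    [1,[0,0,8],[0,0,0]],
    [1,[0,0,14],[0,0,0]],
    [1,[0,0,17],[0,0,0]],
    [1,[0,0,17],[0,0,0]],
    [1,[0,0,17],[0,0,0]],
  ],
)

```text
clock: 6.97
tool_pos: [0.4893, -0.1327, 0.1813]
orientation: [180.0, 0.0, -92.1]
force: [0.0, 0.6, -0.3]
opening: 0.048
gripper_force: 30.0
```

Request:
step_arm(
  rows=[
    [1,[0,0,0],[0,0,0]],
    [1,[0,0,0],[0,0,0]],
    [1,[0,0,0],[0,0,0]],
    [1,[0,0,0],[0,0,0]],
    [1,[0,0,0],[0,0,0]],
  ],
)

```text
clock: 7.38
tool_pos: [0.4894, -0.1328, 0.1813]
orientation: [180.0, -0.0, -92.1]
force: [-0.1, -0.6, 0.2]
opening: 0.0477
gripper_force: 30.0
```

```bash
python3 -c "
from h import *
b=ctrl.snapshot('scene')[110:270,220:380,::-1]
o=ctrl.get_obs();print(o['tool_pos'],o['qvel'].round(2))
cv2.imwrite('pics/end.png',cv2.resize(b,(600,600),interpolation=cv2.INTER_CUBIC))"
```

```text
[ 0.48945494 -0.13276625  0.18131089] [-0.08 -0.1   0.02 -0.05  0.06  0.01]
```

View pics/end.png

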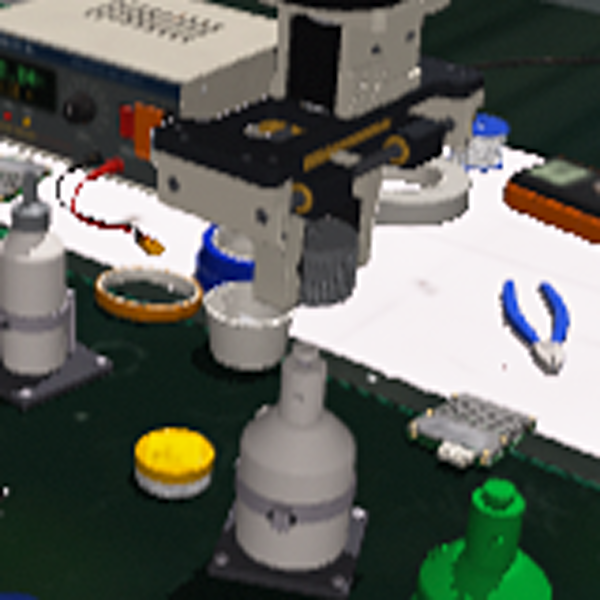

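The cap is level in the fingers at crop (328,265). The open neck is below it at (305,350), and the bystanders haven't moved. Handing in.

```bash
python3 -c "
from plant import ctrl
print(ctrl.close_job())"
```

```text
the job is handed in; nothing more can be done
None
```

I pressed the cap about 5 mm, twisted it 1.17 rad counter-clockwise and lifted it off; it was held level and still about 5 cm above the open mouth when I handed the job in (about 7.4 s used), but no verdict was returned.

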